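# Fill the nutmeg jar and press it into the shelf corner

## Task

Use the scoop to tip its three nutmegs through the funnel mouth into the square clear jar, then stand the empty scoop upright on the ledge, off the shelf. Set the filled jar on the ribbed shelf in the corner where the two raised rims meet, flat on the shelf and flush against both rims, and press it firmly against both at once so that the mounting tape on the rims takes: finish while still holding the jar and pressing it against both rims, without letting go. Leave the bowls, pepper shaker, chopstick holder and mug where they are.

Things in the scene. Friction and masses are not known exactly. Their poses are not given: they have to be found in the camera images.
- jar: Square clear plastic jar, loose, on the ledge: 68 x 68 mm, 82 mm high, 0.2 to 0.35 kg, plain upright sides. A steel funnel in its open top narrows from a 62 mm square mouth at the top edge to a 36 mm square throat 30 mm lower; below is a chamber 62 x 62 x 48 mm. Origin: centre of the underside; z up; x, y square to its four like sides.
- scoop: Steel scoop, loose, 0.09 kg, level on the ledge, nutmegs in its trough. Origin at ledge height under the trough; z up; open nose to its -x. Trough 28 mm wide inside, walls 24 mm high; floor rises 0.24 rad to the nose, from 6 mm high at x = +30 mm (back wall): level, the nutmegs stay; tipped nose down 0.8 rad they roll out. Lowest parts: foot 34 mm wide at x = -30 mm, and the grip's foot.
- scoop_grip (a point): Point in the scoop's wooden upright grip, at x = 48, y = 0, z = 63 mm of the scoop. The grip is 30 mm along the scoop's x, 12 mm along its y, and runs from a foot on the ledge (34 mm wide, 4 mm thick) up to z = 85 mm. Axes as the scoop's.
- scoop_nose (a point): Middle of the trough's floor edge at the open nose, over which the nutmegs roll out: x = -60, y = 0, z = 28 mm of the scoop. Axes as the scoop's.
- nutmeg1: Whole nutmeg, brown, 20 x 20 x 22 mm, 10 g, loose; origin at its centre. At the start in the scoop's trough, next to the back wall.
- nutmeg2: Second nutmeg, the same, in the middle of the row along the trough.
- nutmeg3: Third nutmeg, the same, the one nearest the scoop's nose.
- shelf: Fixed ribbed white plastic shelf on the ledge, its top 12 mm above the ledge (ribs too shallow to catch). Origin: at ledge height in the inner corner of the two rims; from there it runs 180 mm along its -x (towards the robot) and 420 mm along its +y. Bowls, shaker and chopstick holder stand on it, over 150 mm along +y from the corner.
- jar_home (a point): Point on the shelf's top where the centre of the jar's underside comes when the jar is pressed home square: x = -34, y = +34, z = 12 mm of the shelf. Axes as the shelf's.
- back_rim: Raised rim along the shelf's far long edge, fixed to the shelf: 12 mm thick, top 34 mm above the ledge (22 mm above the shelf). Same origin and axes as the shelf; its inner face is the plane x = 0 and faces -x.
- end_rim: Raised rim across the shelf's right-hand end (seen from the robot), fixed to the shelf: 12 mm thick, 180 mm long, top 34 mm above the ledge. Same origin and axes as the shelf; its inner face is the plane y = 0 and faces +y.
- bowls: Two stacked white bowls, 124 mm across, 73 mm high, on the left part of the shelf; leave alone. Origin: centre of the underside.
- shaker: Glass pepper shaker with a steel twist cap, 44 mm across, 106 mm high, on the shelf; leave alone. Origin: centre of the underside.
- chopsticks: Square wooden chopstick holder, 60 x 60 x 110 mm, chopsticks sticking up to 215 mm, on the shelf; leave alone. Origin: centre of the underside.
- mug: Blue mug, 80 mm across, 90 mm high, on the ledge beyond the jar and scoop; leave alone. Origin: centre of the underside.

How it is judged:
By the outcome, as a careful person would: the job done as asked, in the order asked, and still so for the second after the job is handed in, while the arm keeps its last pose, push and grip.
It also fails if it takes over 72 s, if anything falls off the work surface, if the arm or the gripper's body presses on something with over 40 N, if the wrist force passes 120 N, or if a joint passes its speed limit or range.

## Robot

A 6-joint arm with a two-finger parallel gripper is mounted at the origin on the work surface. World frame = base frame: x ahead of the robot, y to its left, z up, the work surface at z = 0. Lengths are in m, angles in rad, forces in N, time in s.
With the tool pointing down it reaches from about 0.25 to 0.85 m from the base axis. Payload 12.5 kg.
Tool frame: the origin (TCP) lies between the finger pads; the fingertips stand 25 mm ahead of it and the grasp point (between the pads) lies 6 mm ahead of it; z points along the fingers, y is the line along which they close (so a half turn about z gives the same grasp; the last joint's range is limited). The gripper opens to 93 mm and grips with 3 to 60 N. Pads are 15 mm wide; open, the fingers measure 128 mm over their backs; the gripper's body (75 mm by 188 mm) begins 65 mm behind the grasp point.
Start: joints at [1.259, 0.351, 1.652, -0, 1.139, -0.085], TCP at [0.124, 0.536, 0.244] pointing down, gripper open.
Joint ranges: [-2.75, 2.75], [-0.79, 2.1], [0.01, 2.65], [-1.57, 4.71], [0.07, 3.14], [-2.87, 2.87]. Speed limits (rad/s): [2.22, 2.22, 2.79, 3.14, 3.14, 3.14].

## Interface

Orientations are given as a rotation vector (axis times angle).
In Python, from station import r, cams, order gives the robot as it stands.
- The arm moves only by the shell command python3 -m inch 'ROWS' [FORCE]. ROWS is a JSON object of lists of equal length, an entry for each row: "claw": the closure, from -1 (fully open) to 1 (shut); "dp": the shift along the world's x, y, z scaled (see below), a list of three; "turn": the turn, a rotation vector about the world's x, y, z scaled (see below), a list of three. A call has 1 to 5 rows; each row is the pose to reach, as a shift and turn from the pose commanded when the call began; what a row does not reach only later rows make up. The controller multiplies each number of a shift by 200 mm and each number of a turn by pi/4 rad. A row lasts 1/10 s, in which the tool goes at most 50 mm and 8.59 degrees, less where a joint would pass 70% of its speed; a pose out of reach is approached as far as the arm can. A call with a number of a shift or a turn outside -1 to 1 is refused whole. A call with a gripper value outside its range is refused whole. The fingers move at their own pace and stop on an object; FORCE is the grip in N (left out, the last holds). Time passes only in rows, so rows that repeat a pose let the fingers close. It gives the time, the measured TCP pose, the force, the opening and the grip force at its end, in the units of the state.
- r.sense(): the state, without advancing time (a new reading comes with each control period).
- cams.get_image(name): name is "side" or "top"; returns the picture (400x640x3 uint8, blue, green, red); there is no depth.
- cams.get_calibration(name): a dict with "camera_matrix" (3x3 intrinsics, pixels), "R" (3x3) and "t" (3): a world point X has camera coordinates R X + t. Camera axes: x right, y down, z forward; pixel columns grow to the right and rows downward; lengths in m; the calibration is good to about 2 mm. A picture is of the moment at which its call begins. get_calibration takes no time and is no camera call.
- order.sign_off(): hands the job in; it is judged then, once.
The state is a dict: "time": time; "joint_positions": joint angles; "dq": joint speeds; "tau": joint torques, N m; "ee_pos": TCP position; "orientation": TCP orientation; "contact_force": force on the tool from outside, world axes, zero at the start; "wrist_torque": the same for the moment, N m; "width": finger opening in m; "gripper_force": force on a finger pad.
Only numpy, scipy, OpenCV 4.12 (cv2) and the standard library are available. Lean on these libraries where they do the work, as an engineer would, in place of code of your own. Each camera call takes 0.05 s, during which the arm holds its last target. There are 200 camera calls.

## Working session

There is one attempt and no reset: what is moved stays moved. The work goes in short steps, Python scripts to look and compute and a shell command to move; the robot and the scene stay as the last step left them, time stands still between calls to the robot, and variables do not carry over. Pictures are saved under pics/ and viewed, at most 10 in all, crops included, and the job is handed in when it is done.

```bash
mkdir -p pics
python3 - <<'E'
from station import r,cams
import cv2,json
for n in("side","top"):
    cv2.imwrite(f"pics/{n}0.png",cams.get_image(n)); c=cams.get_calibration(n); print(n,c)
print(r.sense())
E
```

```text
side {'camera_matrix': array([[366.65350852,   0.        , 320.30979748],
       [  0.        , 366.65350852, 195.58912099],
       [  0.        ,   0.        ,   1.        ]]), 'R': array([[ 0.9479318 , -0.31841434, -0.00613354],
       [-0.24328339, -0.7115669 , -0.65915532],
       [ 0.20552008,  0.62632648, -0.75198181]]), 't': array([-0.55566375,  0.17919857,  0.81961315])}
top {'camera_matrix': array([[385.09537627,   0.        , 321.63574135],
       [  0.        , 385.09537627, 197.32017325],
       [  0.        ,   0.        ,   1.        ]]), 'R': array([[ 0.01352417, -0.99935982,  0.03312184],
       [-0.99444296, -0.01690157, -0.10391123],
       [ 0.10440452, -0.03153247, -0.99403491]]), 't': array([-0.01734253,  0.58435534,  0.92974667])}
{'time': 0.1, 'joint_positions': array([ 1.25938872e+00,  3.51163789e-01,  1.65233664e+00, -3.11969487e-05,
        1.13909504e+00, -8.46487230e-02]), 'dq': array([-0.0001471 , -0.00134626, -0.00211622, -0.00147695,  0.00034947,
       -0.00078887]), 'tau': array([ 2.78176185e-04, -4.98031819e+01, -2.85704166e+01,  7.00272527e-02,
        2.38953199e-02, -8.09663470e-05]), 'ee_pos': array([0.12357545, 0.53565707, 0.24317433]), 'orientation': array([-3.55389765e-01, -3.12125536e+00,  1.55310839e-03]), 'contact_force': array([ 1.09139753, -0.10127201,  0.41653445]), 'wrist_torque': array([-0.01274038,  0.02801619,  0.00510658]), 'gripper_force': 0.0, 'width': 0.09267171630653033}
```

View pics/side0.png

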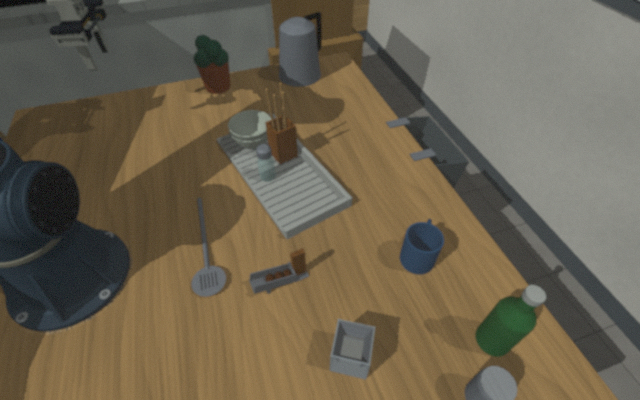

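View pics/top0.png

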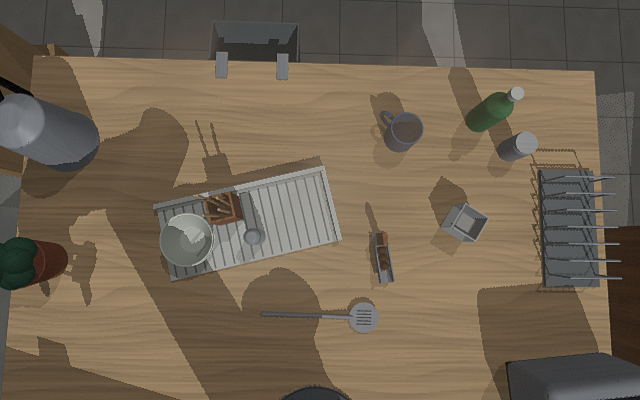

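Side view: scoop near (280,275) with its grip at (299,262), jar near (353,348), shelf corner near (348,195). Top view: scoop near (382,258), jar near (466,223), rim corner near (325,168). Next I'll take enlarged crops.

Run:
```python
import cv2
t=cv2.imread("pics/top0.png")[150:290,300:500]; s=cv2.imread("pics/side0.png")[180:390,240:400]
cv2.imwrite("pics/tc.png",cv2.resize(t,None,fx=4,fy=4,interpolation=cv2.INTER_CUBIC))
s=cv2.imread("pics/side0.png")[240:390,230:390]
cv2.imwrite("pics/sc.png",cv2.resize(s,None,fx=4,fy=4,interpolation=cv2.INTER_CUBIC))
```

```text
(no output)
```

View pics/tc.png

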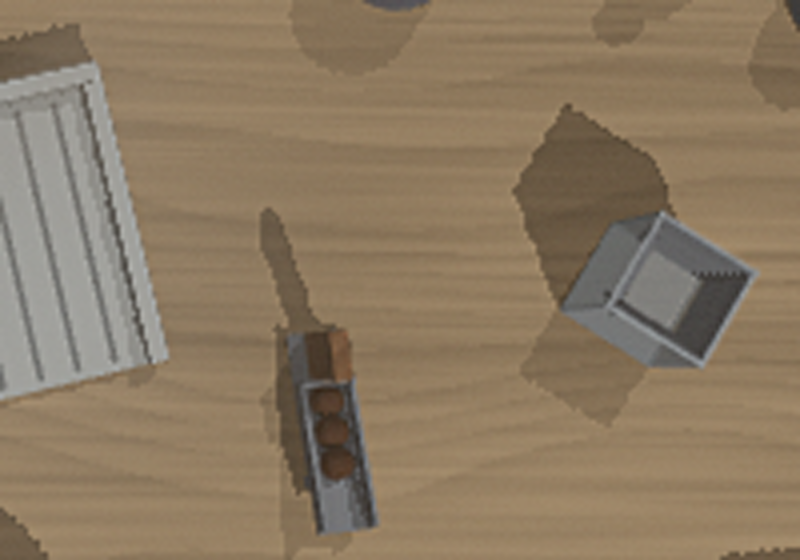

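View pics/sc.png

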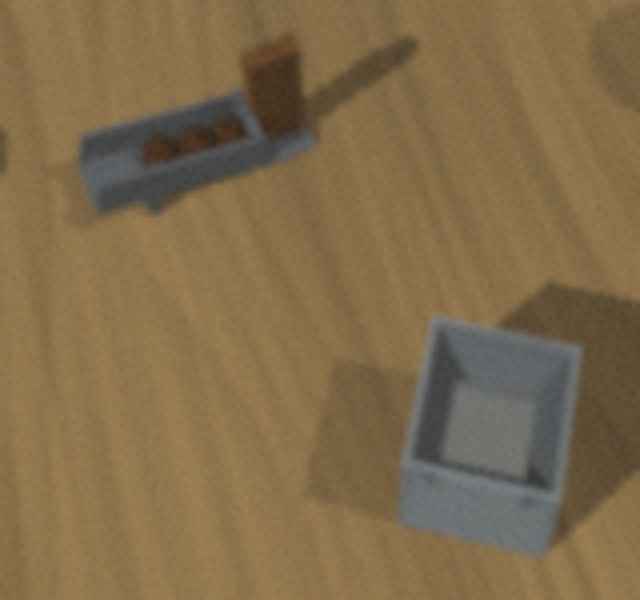

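```bash
cat > h.py <<'E'
import numpy as np
from itertools import permutations
from scipy.optimize import least_squares
from station import r,cams
C={n:cams.get_calibration(n) for n in("side","top")}
def proj(n,P):
    c=C[n]; q=np.atleast_2d(P)@c["R"].T+c["t"]; q=q@c["camera_matrix"].T; return q[:,:2]/q[:,2:]
def world(p,L):
    L=np.atleast_2d(L); c,s=np.cos(p[2]),np.sin(p[2])
    return np.c_[p[0]+c*L[:,0]-s*L[:,1],p[1]+s*L[:,0]+c*L[:,1],L[:,2]]
def fit(obs,p0):  # obs: list (cam, local pts, pixels)
    f=lambda p:np.concatenate([(proj(n,world(p,L))-px).ravel() for n,L,px in obs])
    s=least_squares(f,p0); return s.x,np.round(s.fun.reshape(-1,2),1)
E
python3 - <<'E'
from h import *
T=lambda a:np.array(a)/4+[300,150]-0.375
S=lambda a:np.array(a)/4+[230,240]-0.375
sq=np.array([[34,34,82],[-34,34,82],[-34,-34,82],[34,-34,82]])/1e3
# world-ordered corners: start +x going ccw (toward +y=left)
jt=T([[661,213],[611,308],[702,366],[757,272]])
best=None
for k in range(4):
  for d in(1,):
    js=np.roll(S([[581,346],[434,318],[405,462],[556,494]]),k,0)
    x,f=fit([("top",sq,jt),("side",sq,js)],[.45,-.3,-.6])
    if best is None or abs(f).sum()<best[0]: best=(abs(f).sum(),x,f)
print("jar",best[1:])
G=np.array([[48,0,85]])/1e3;N=np.array([[-60,0,28]])/1e3
print("scoop",fit([("top",G,T([[341,355]])),("top",N,T([[348,530]])),("side",G,S([[272,52]])),("side",N,S([[94,188]]))],[.4,-.1,0]))
H=np.array([[12,-12,34],[-180,-12,34],[12,420,34]])/1e3
x,f=fit([("top",H,[[324,166],[342,239.3],[154,206]]),("side",H[:2],[[350,195],[289,235]])],[.5,0,.1]);print("shelf",x,f)
print("home",world(x,[[-.034,.034,.012]]))
E
```

```text
jar (array([ 0.52636219, -0.35977789, -0.54345764]), array([[-0.3, -0.6],
       [-1.8, -0.1],
       [ 0.1,  0.7],
       [ 0.2, -0.2],
       [ 0. , -0.3],
       [-0.5, -1.2],
       [-0.7,  0.7],
       [ 1.3,  1.8]]))
scoop (array([ 0.43777136, -0.16344507,  0.13983122]), array([[ 0.3, -0.2],
       [ 0.2, -0.2],
       [ 0.3, -0.6],
       [-0.8,  0. ]]))
shelf [ 0.65208494 -0.00492706  0.26600956] [[ 0.1 -1.4]
 [ 1.6 -0.1]
 [-0.9  1.1]
 [ 2.3  2.2]
 [-2.7 -2.9]]
home [[0.61034277 0.01893904 0.012     ]]
```

```bash
python3 -m inch '{"claw":[-1,-1,-1,-1,-1],"dp":[[0.09,-0.17,0],[0.18,-0.34,0],[0.27,-0.51,0],[0.36,-0.68,0],[0.45,-0.86,0]],"turn":[[0,0,-0.18],[0,0,-0.36],[0,0,-0.54],[0,0,-0.72],[0,0,-0.88]]}'
```

```text
time: 0.6
ee_pos: [0.214, 0.3625, 0.2434]
orientation: [-1.399, -2.813, 0.001]
contact_force: [0.3, -0.2, 0.8]
width: 0.0931
gripper_force: 0.0
```

```bash
python3 -m inch '{"claw":[-1,-1,-1,-1,-1],"dp":[[0.09,-0.17,0],[0.18,-0.34,0],[0.27,-0.51,0],[0.36,-0.68,0],[0.45,-0.86,0]],"turn":[[0,0,-0.18],[0,0,-0.36],[0,0,-0.54],[0,0,-0.72],[0,0,-0.88]]}'
python3 -m inch '{"claw":[-1,-1,-1,-1,-1],"dp":[[0.09,-0.17,0],[0.18,-0.34,0],[0.27,-0.51,0],[0.36,-0.68,0],[0.45,-0.86,0]],"turn":[[0,0,-0.18],[0,0,-0.36],[0,0,-0.54],[0,0,-0.72],[0,0,-0.88]]}'
python3 -m inch '{"claw":[-1,-1,-1,-1,-1],"dp":[[0.09,-0.17,0],[0.18,-0.34,0],[0.27,-0.51,0],[0.36,-0.68,0],[0.45,-0.87,-0.2]],"turn":[[0,0,-0.18],[0,0,-0.36],[0,0,-0.54],[0,0,-0.72],[0,0,-0.89]]}'
cat >> h.py <<'E'
from scipy.spatial.transform import Rotation as Ro
def state():
    s=r.sense(); R=Ro.from_rotvec(s["orientation"]); M=R.as_matrix()
    return s,M
E
python3 - <<'E'
from h import *
s,M=state(); print(s["ee_pos"],s["joint_positions"].round(2),"tool y yaw",np.arctan2(M[1,1],M[0,1]),"z",M[:,2].round(3))
E
```

```text
time: 1.1
ee_pos: [0.304, 0.1905, 0.2436]
orientation: [2.269, 2.172, 0.0]
contact_force: [0.9, 0.6, 0.2]
width: 0.093
gripper_force: 0.0
time: 1.6
ee_pos: [0.394, 0.0184, 0.2436]
orientation: [-2.871, -1.275, -0.0]
contact_force: [0.5, 0.6, -0.3]
width: 0.0929
gripper_force: 0.0
time: 2.1
ee_pos: [0.4837, -0.1513, 0.2117]
orientation: [3.131, 0.214, 0.01]
contact_force: [1.6, -0.0, -0.4]
width: 0.0931
gripper_force: 0.0
[ 0.48367263 -0.15126836  0.21173575] [-0.4   0.31  1.8   0.    1.03  1.04] tool y yaw -1.4345052561049954 z [ 0.007 -0.003 -1.   ]
```

```bash
python3 -m inch '{"claw":[-1,-1,-1,-1,-1],"dp":[[0.007,-0.015,-0.2],[0.007,-0.015,-0.4],[0.007,-0.015,-0.55],[0.007,-0.015,-0.67],[0.007,-0.015,-0.67]],"turn":[[0,0,0],[0,0,0],[0,0,0],[0,0,0],[0,0,0]]}' 40
python3 -m inch '{"claw":[0,0.5,1,1,1],"dp":[[0,0,0],[0,0,0],[0,0,0],[0,0,0],[0,0,0]],"turn":[[0,0,0],[0,0,0],[0,0,0],[0,0,0],[0,0,0]]}' 40
python3 - <<'E'
from h import *
import cv2
s,M=state(); print(s["ee_pos"],"tool y yaw",np.arctan2(M[1,1],M[0,1]),s["width"],s["gripper_force"])
a=cv2.resize(cams.get_image("side")[200:320,220:380],None,fx=2.5,fy=2.5);b=cv2.resize(cams.get_image("top")[190:310,320:480],None,fx=2.5,fy=2.5)
cv2.imwrite("pics/g.png",np.hstack([a,b]))
E
```

```text
time: 2.6
ee_pos: [0.4808, -0.1512, 0.0725]
orientation: [-3.131, -0.223, 0.008]
contact_force: [-0.3, -0.0, 0.3]
width: 0.0931
gripper_force: 0.0
time: 3.1
ee_pos: [0.4828, -0.1519, 0.0757]
orientation: [3.133, 0.223, 0.001]
contact_force: [-0.8, -0.5, -0.5]
width: 0.058
gripper_force: 0.0
[ 0.48277031 -0.15190193  0.07570835] tool y yaw -1.4284120036163248 0.057965014739891976 0.0
```

View pics/g.png

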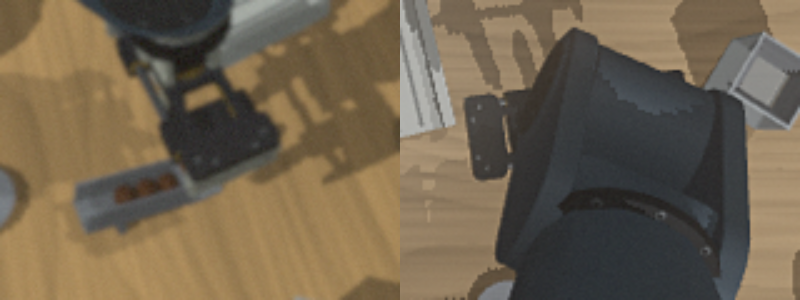

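```bash
python3 -m inch '{"claw":[0,0,0.5,1,1],"dp":[[0.01,-0.02,-0.03],[0.01,-0.02,-0.03],[0.01,-0.02,-0.03],[0.01,-0.02,-0.03],[0.01,-0.02,-0.03]],"turn":[[0,0,0],[0,0,0],[0,0,0],[0,0,0],[0,0,0]]}' 40
python3 -m inch '{"claw":[1,1,1,1,1],"dp":[[0,0,0],[0,0,0],[0,0,0],[0,0,0],[0,0,0]],"turn":[[0,0,0],[0,0,0],[0,0,0],[0,0,0],[0,0,0]]}' 40
```

```text
time: 3.7
ee_pos: [0.4845, -0.1558, 0.0692]
orientation: [-3.134, -0.223, -0.0]
contact_force: [0.3, 0.0, -0.6]
width: 0.027
gripper_force: 0.0
time: 4.2
ee_pos: [0.4846, -0.1558, 0.0692]
orientation: [-3.134, -0.223, -0.0]
contact_force: [0.2, 1.0, 1.4]
width: 0.0117
gripper_force: 40.0
```

```bash
cat > plan.py <<'E'
from h import *
jar=np.array([.5264,-.3598]); yaw=-.5435+np.pi/2; n0=np.array([-.108,0,-.041])
def target(d,z,th,yw=yaw,j=jar):
    Rs=Ro.from_euler("z",yw)*Ro.from_euler("y",-th)
    nose=np.r_[j+d*np.array([np.cos(yw),np.sin(yw)]),z]
    return nose-Rs.apply(n0), Rs
def steps(seq,p,Rs):
    for name,(q,Q) in seq:
        print(name,"tcp",q.round(3),"dp",((q-p)/.2).round(3),"turn",((Q*Rs.inv()).as_rotvec()/(np.pi/4)).round(3)); p,Rs=q,Q
E
python3 - <<'E'
from plan import *
s,M=state(); p=s["ee_pos"]+[0,0,.08]; Rs=Ro.from_euler("z",.142)
steps([("B",target(.06,.115,0)),("B2",target(.06,.115,.25)),("C",target(.008,.106,.25)),("D",target(.008,.098,.55)),("E",target(.008,.091,.9)),("F",target(.008,.091,1.1))],p,Rs)
E
```

```text
B tcp [ 0.613 -0.216  0.156] dp [ 0.644 -0.301  0.034] turn [0.    0.    1.127]
B2 tcp [ 0.606 -0.228  0.181] dp [-0.035 -0.058  0.127] turn [ 0.272 -0.165 -0.   ]
C tcp [ 0.579 -0.272  0.172] dp [-0.134 -0.223 -0.045] turn [0. 0. 0.]
D tcp [ 0.567 -0.292  0.189] dp [-0.062 -0.102  0.085] turn [ 0.327 -0.198 -0.   ]
E tcp [ 0.549 -0.323  0.201] dp [-0.092 -0.152  0.058] turn [ 0.381 -0.23   0.   ]
F tcp [ 0.537 -0.342  0.206] dp [-0.058 -0.097  0.024] turn [ 0.218 -0.132  0.   ]
```

```bash
python3 -m inch '{"claw":[1,1,1,1,1],"dp":[[0,0,0.05],[0,0,0.14],[0,0,0.24],[0,0,0.34],[0,0,0.4]],"turn":[[0,0,0],[0,0,0],[0,0,0],[0,0,0],[0,0,0]]}' 40
python3 -m inch '{"claw":[1,1,1,1,1],"dp":[[0.03,-0.015,0],[0.1,-0.045,0.01],[0.18,-0.08,0.02],[0.26,-0.12,0.03],[0.34,-0.16,0.034]],"turn":[[0,0,0.05],[0,0,0.17],[0,0,0.32],[0,0,0.47],[0,0,0.62]]}' 40
python3 -m inch '{"claw":[1,1,1,1,1],"dp":[[0.08,-0.04,0],[0.16,-0.08,0],[0.23,-0.11,0],[0.28,-0.13,0],[0.304,-0.141,0]],"turn":[[0,0,0.14],[0,0,0.28],[0,0,0.4],[0,0,0.48],[0,0,0.507]]}' 40
python3 -m inch '{"claw":[1,1,1,1,1],"dp":[[-0.007,-0.012,0.025],[-0.014,-0.024,0.05],[-0.021,-0.035,0.075],[-0.028,-0.046,0.1],[-0.035,-0.058,0.127]],"turn":[[0.054,-0.033,0],[0.108,-0.066,0],[0.163,-0.099,0],[0.218,-0.132,0],[0.272,-0.165,0]]}' 40
python3 - <<'E'
from h import *
import cv2
s,M=state(); print(s["ee_pos"],M.round(3),s["width"],s["joint_positions"].round(2))
a=cams.get_image("side")[215:395,250:410];b=cams.get_image("top")[140:320,340:500]
cv2.imwrite("pics/h.png",cv2.resize(np.hstack([a,b]),None,fx=2.5,fy=2.5))
E
```

```text
time: 4.7
ee_pos: [0.485, -0.156, 0.1511]
orientation: [3.133, 0.223, 0.003]
contact_force: [-0.1, 0.1, -1.1]
width: 0.0119
gripper_force: 40.0
time: 5.2
ee_pos: [0.5531, -0.1881, 0.1563]
orientation: [-2.985, -0.98, 0.0]
contact_force: [0.5, -0.8, -0.6]
width: 0.0119
gripper_force: 40.0
time: 5.7
ee_pos: [0.6138, -0.2162, 0.1558]
orientation: [-2.735, -1.546, 0.0]
contact_force: [-0.1, 0.1, -1.0]
width: 0.0119
gripper_force: 40.0
time: 6.2
ee_pos: [0.606, -0.2275, 0.1817]
orientation: [-2.613, -1.473, -0.331]
contact_force: [-0.4, 0.8, -1.8]
width: 0.0117
gripper_force: 40.0
[ 0.60596303 -0.22751161  0.18168055] [[ 0.502  0.855  0.129]
 [ 0.828 -0.518  0.213]
 [ 0.249 -0.    -0.968]] 0.011734944128119528 [-0.53  0.58  1.47  0.28  1.1  -0.12]
```

View pics/h.png

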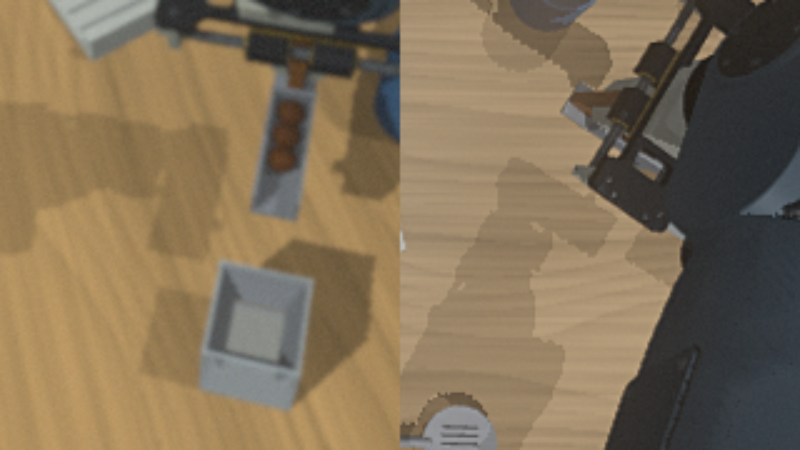

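The side half shows all three nutmegs in the trough. The nose edge's middle is at about (275,215) in the crop, which is (360,301) full, with the jar mouth below it. I'll check this against the model.

Run:
```python
from plan import *
s,M=state(); Rs=Ro.from_euler("z",yaw)*Ro.from_euler("y",-.25)
n=s["ee_pos"]+Rs.apply(n0); print("nose",n.round(4),proj("side",n), "d vec scoop frame",Ro.from_euler("z",-yaw).apply(n-np.r_[jar,.0]).round(4))
print(proj("side",s["ee_pos"]+Rs.apply([[-.108,.014,-.041],[-.108,-.014,-.041],[-.108,.016,-.017],[-.108,-.016,-.017]])))
```

```text
nose [ 0.5569 -0.3094  0.1154] [[359.62188336 300.9769028 ]] d vec scoop frame [ 5.890e-02 -1.000e-04  1.154e-01]
[[351.85553218 299.39300203]
 [367.43763595 302.57087869]
 [350.94263546 296.30900023]
 [369.35452024 300.04220523]]
```

```bash
python3 -m inch '{"claw":[1,1,1,1,1],"dp":[[-0.02,-0.034,-0.007],[-0.05,-0.083,-0.016],[-0.085,-0.14,-0.028],[-0.115,-0.19,-0.038],[-0.134,-0.223,-0.045]],"turn":[[0,0,0],[0,0,0],[0,0,0],[0,0,0],[0,0,0]]}' 40
python3 -m inch '{"claw":[1,1,1,1,1],"dp":[[-0.012,-0.02,0.017],[-0.024,-0.04,0.034],[-0.036,-0.06,0.051],[-0.049,-0.08,0.068],[-0.062,-0.102,0.085]],"turn":[[0.065,-0.04,0],[0.13,-0.08,0],[0.196,-0.119,0],[0.26,-0.158,0],[0.327,-0.198,0]]}' 40
python3 -m inch '{"claw":[1,1,1,1,1],"dp":[[0,0,0],[0,0,0],[0,0,0],[0,0,0],[0,0,0]],"turn":[[0,0,0],[0,0,0],[0,0,0],[0,0,0],[0,0,0]]}' 40
python3 -m inch '{"claw":[1,1,1,1,1],"dp":[[-0.018,-0.03,0.012],[-0.036,-0.06,0.024],[-0.054,-0.09,0.036],[-0.073,-0.12,0.047],[-0.092,-0.152,0.058]],"turn":[[0.076,-0.046,0],[0.152,-0.092,0],[0.228,-0.138,0],[0.305,-0.184,0],[0.381,-0.23,0]]}' 40
python3 -m inch '{"claw":[1,1,1,1,1],"dp":[[0,0,0],[0,0,0],[0,0,0],[0,0,0],[0,0,0]],"turn":[[0,0,0],[0,0,0],[0,0,0],[0,0,0],[0,0,0]]}' 40
python3 - <<'E'
from h import *
import cv2
s,M=state(); print(s["ee_pos"],s["width"],s["joint_positions"].round(2))
a=cams.get_image("side")[215:395,250:410]
cv2.imwrite("pics/i.png",cv2.resize(a,None,fx=3,fy=3))
E
```

```text
time: 6.8
ee_pos: [0.5788, -0.2734, 0.172]
orientation: [-2.615, -1.474, -0.328]
contact_force: [0.3, -0.2, -1.1]
width: 0.0118
gripper_force: 40.0
time: 7.3
ee_pos: [0.5669, -0.2932, 0.1896]
orientation: [-2.43, -1.371, -0.69]
contact_force: [0.5, 0.5, -0.6]
width: 0.0117
gripper_force: 40.0
time: 7.8
ee_pos: [0.5674, -0.2922, 0.1895]
orientation: [-2.431, -1.373, -0.686]
contact_force: [0.7, -0.6, -0.9]
width: 0.0119
gripper_force: 40.0
time: 8.3
ee_pos: [0.5487, -0.3232, 0.2012]
orientation: [-2.175, -1.228, -1.054]
contact_force: [-0.1, -0.0, 0.0]
width: 0.0122
gripper_force: 40.0
time: 8.8
ee_pos: [0.549, -0.3226, 0.2013]
orientation: [-2.177, -1.23, -1.051]
contact_force: [0.2, -0.4, -0.4]
width: 0.0116
gripper_force: 40.0
[ 0.54904542 -0.3225778   0.20128396] 0.011551819952572333 [-0.9   0.71  1.44  0.83  1.47 -0.66]
```

View pics/i.png

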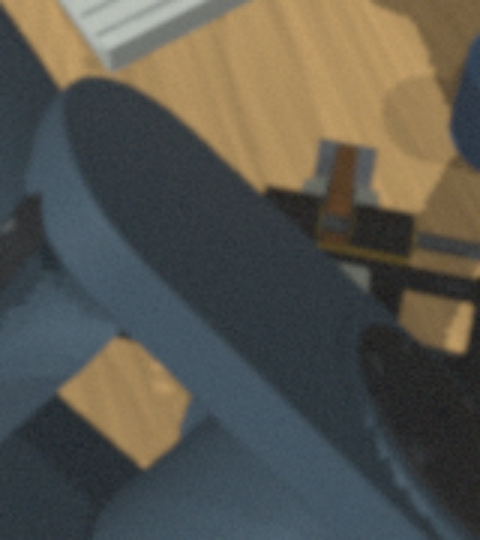

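```bash
python3 -m inch '{"claw":[1,1,1,1,1],"dp":[[-0.015,-0.025,0.006],[-0.03,-0.05,0.012],[-0.045,-0.075,0.018],[-0.058,-0.097,0.024],[-0.058,-0.097,0.024]],"turn":[[0.055,-0.033,0],[0.11,-0.066,0],[0.165,-0.1,0],[0.218,-0.132,0],[0.218,-0.132,0]]}' 40
python3 -m inch '{"claw":[1,1,1,1,1],"dp":[[0,0,0],[0,0,0],[0,0,0],[0,0,0.05],[0,0,0.13]],"turn":[[0,0,0],[0,0,0],[0,0,0],[0,0,0],[0,0,0]]}' 40
python3 -m inch '{"claw":[1,1,1,1,1],"dp":[[0,0,0.1],[0.04,0.066,0.17],[0.1,0.17,0.17],[0.17,0.29,0.17],[0.237,0.394,0.17]],"turn":[[0,0,0],[0,0,0],[0,0,0],[0,0,0],[0,0,0]]}' 40
python3 -m inch '{"claw":[1,1,1,1,1],"dp":[[0,0,0],[0,0,0],[0,0,0],[0,0,0],[0,0,0]],"turn":[[-0.12,0.072,0],[-0.24,0.145,0],[-0.36,0.218,0],[-0.48,0.29,0],[-0.6,0.362,0]]}' 40
python3 -m inch '{"claw":[1,1,1,1,1],"dp":[[0,0,0],[0,0,0],[0,0,0],[0,0,0],[0,0,0]],"turn":[[-0.12,0.072,0],[-0.24,0.145,0],[-0.36,0.218,0],[-0.48,0.29,0],[-0.6,0.363,0]]}' 40
python3 - <<'E'
from h import *
import cv2
s,M=state(); print(s["ee_pos"],M[:,2].round(3),s["width"],s["joint_positions"].round(2))
a=cams.get_image("side")[215:395,250:410];b=cams.get_image("top")[140:320,400:560]
cv2.imwrite("pics/j.png",cv2.resize(np.hstack([a,b]),None,fx=2.5,fy=2.5))
E
```

```text
time: 9.35
ee_pos: [0.5367, -0.3429, 0.2049]
orientation: [-2.015, -1.134, -1.236]
contact_force: [0.0, -0.7, -1.2]
width: 0.0119
gripper_force: 40.0
time: 9.85
ee_pos: [0.5371, -0.3421, 0.2324]
orientation: [-2.015, -1.136, -1.235]
contact_force: [0.3, -0.2, -0.4]
width: 0.012
gripper_force: 40.0
time: 10.35
ee_pos: [0.5854, -0.2617, 0.2673]
orientation: [-2.015, -1.138, -1.236]
contact_force: [0.4, -0.3, -0.2]
width: 0.0117
gripper_force: 40.0
time: 10.85
ee_pos: [0.585, -0.2629, 0.2677]
orientation: [-2.435, -1.375, -0.684]
contact_force: [-0.7, 0.3, -1.1]
width: 0.0119
gripper_force: 40.0
time: 11.35
ee_pos: [0.585, -0.2626, 0.2677]
orientation: [2.731, 1.541, -0.003]
contact_force: [-0.1, 0.0, -1.1]
width: 0.0123
gripper_force: 40.0
[ 0.58503831 -0.26258204  0.26773032] [ 0.001 -0.006 -1.   ] 0.012250416188375732 [-0.49  0.5   1.37 -0.01  1.27  0.05]
```

View pics/j.png

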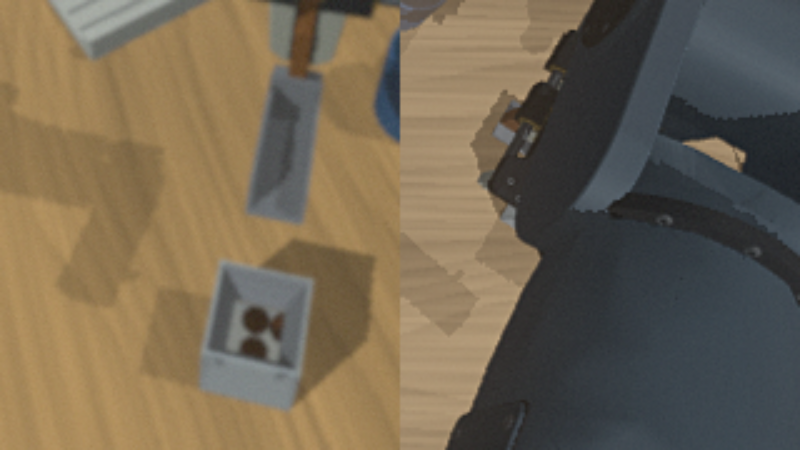

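All three nutmegs are in the jar (crop (255,320), (278,325), (253,348)). The scoop is empty and the jar hasn't moved. Next I'll return the scoop to its old spot.

```bash
python3 -m inch '{"claw":[1,1,1,1,1],"dp":[[-0.06,0.07,0],[-0.14,0.15,-0.05],[-0.24,0.26,-0.15],[-0.34,0.37,-0.25],[-0.43,0.46,-0.35]],"turn":[[0,0,-0.12],[0,0,-0.26],[0,0,-0.4],[0,0,-0.56],[0,0,-0.7]]}' 40
python3 -m inch '{"claw":[1,1,1,1,1],"dp":[[-0.04,0.04,-0.14],[-0.072,0.074,-0.28],[-0.072,0.074,-0.42],[-0.072,0.074,-0.54],[-0.072,0.074,-0.6]],"turn":[[0,0,-0.14],[0,0,-0.28],[0,0,-0.38],[0,0,-0.427],[0,0,-0.427]]}' 40
python3 - <<'E'
from h import *
s,M=state(); print(s["ee_pos"],M[:,2].round(3),np.arctan2(M[1,1],M[0,1]))
E
```

```text
time: 11.95
ee_pos: [0.4975, -0.1702, 0.1957]
orientation: [-3.053, -0.734, -0.003]
contact_force: [1.4, -0.5, -1.8]
width: 0.0116
gripper_force: 39.9
time: 12.45
ee_pos: [0.4835, -0.1564, 0.0746]
orientation: [-3.132, -0.22, 0.002]
contact_force: [-0.7, 0.1, -1.0]
width: 0.0119
gripper_force: 40.0
[ 0.48346421 -0.1564484   0.07463888] [-0.002  0.002 -1.   ] -1.4306361611023326
```

```bash
python3 -m inch '{"claw":[1,1,1,1,1],"dp":[[0,0,-0.01],[0,0,-0.018],[0,0,-0.025],[0,0,-0.03],[0,0,-0.03]],"turn":[[0,0,0],[0,0,0],[0,0,0],[0,0,0],[0,0,0]]}' 40
python3 -m inch '{"claw":[0.5,0,-1,-1,-1],"dp":[[0,0,0],[0,0,0],[0,0,0],[0,0,0],[0,0,0]],"turn":[[0,0,0],[0,0,0],[0,0,0],[0,0,0],[0,0,0]]}' 50
python3 - <<'E'
from h import *
s,M=state(); print(s["ee_pos"],s["width"])
E
```

```text
time: 12.95
ee_pos: [0.4844, -0.1569, 0.0702]
orientation: [3.133, 0.224, -0.001]
contact_force: [0.2, -0.3, -1.7]
width: 0.0118
gripper_force: 40.0
time: 13.45
ee_pos: [0.4842, -0.1568, 0.0698]
orientation: [3.133, 0.224, -0.002]
contact_force: [0.6, -0.6, 0.0]
width: 0.0472
gripper_force: 0.0
[ 0.48415487 -0.1568315   0.06978374] 0.04721935672823263
```

```bash
python3 -m inch '{"claw":[-1,-1,-1,-1,-1],"dp":[[0,0,0.08],[0,0,0.25],[0,0,0.45],[0,0,0.6],[0,0,0.65]],"turn":[[0,0,0],[0,0,0],[0,0,0],[0,0,0],[0,0,0]]}' 50
python3 -m inch '{"claw":[-1,-1,-1,-1,-1],"dp":[[0.02,-0.1,0],[0.04,-0.2,0],[0.06,-0.3,0],[0.08,-0.4,0],[0.105,-0.51,0]],"turn":[[0,0,0.12],[0,0,0.24],[0,0,0.36],[0,0,0.48],[0,0,0.57]]}' 50
python3 -m inch '{"claw":[-1,-1,-1,-1,-1],"dp":[[0.02,-0.12,0],[0.04,-0.24,0],[0.06,-0.36,0],[0.09,-0.46,0],[0.105,-0.51,0]],"turn":[[0,0,0.12],[0,0,0.24],[0,0,0.36],[0,0,0.48],[0,0,0.557]]}' 50
python3 - <<'E'
from h import *
import cv2
s,M=state(); print(s["ee_pos"],M[:,2].round(3),np.arctan2(M[1,1],M[0,1]),s["width"])
a=cams.get_image("side")[125:245,210:370]; b=cams.get_image("top")[155:290,145:350]
cv2.imwrite("pics/shelf.png",np.vstack([cv2.resize(a,(400,300),interpolation=2),])) 
a=cv2.resize(a,None,fx=2.4,fy=2.4,interpolation=2); b=cv2.resize(b,None,fx=2.4,fy=2.4,interpolation=2)
c=np.zeros((600,800,3),np.uint8); c[:288,:384]=a; c[288-14:274+324,:492]=b
cv2.imwrite("pics/k.png",c)
E
```

```text
time: 13.95
ee_pos: [0.4852, -0.1572, 0.2027]
orientation: [3.131, 0.224, 0.004]
contact_force: [0.3, 0.6, -0.9]
width: 0.087
gripper_force: 0.0
time: 14.45
ee_pos: [0.5049, -0.2593, 0.1986]
orientation: [-3.004, -0.92, 0.003]
contact_force: [-0.3, -0.0, -0.8]
width: 0.0929
gripper_force: 0.0
time: 14.95
ee_pos: [0.526, -0.3622, 0.1983]
orientation: [-2.734, -1.548, 0.002]
contact_force: [-0.3, -0.2, -0.4]
width: 0.093
gripper_force: 0.0
[ 0.52596877 -0.36215202  0.19828523] [-0.001 -0.001 -1.   ] -0.5401649510340132 0.09304625471928937
```

View pics/k.png

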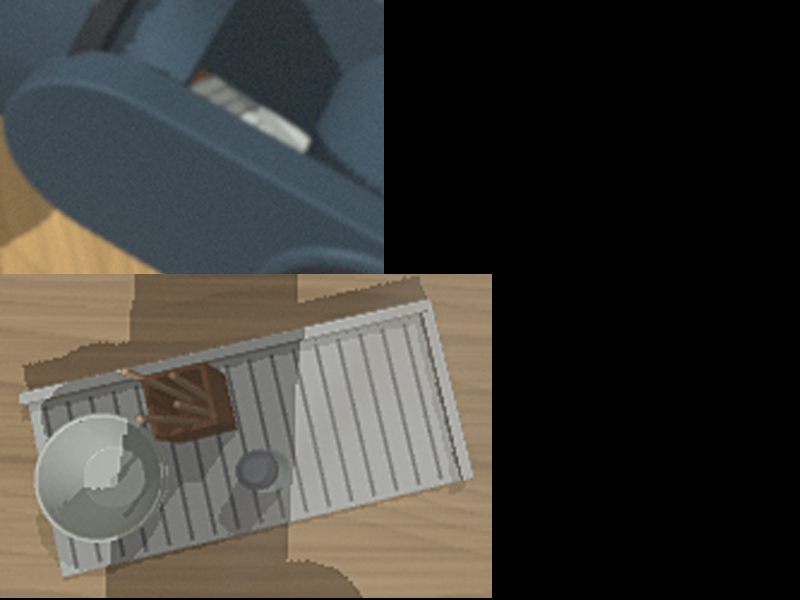

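Run:
```python
from h import *
H=np.array([[12,-12,34],[-180,-12,34],[-180,0,34],[12,420,34],[-180,420,12]])/1e3
x,f=fit([("top",H,[[324.2,165.8],[341.3,239.6],[336.7,240.4],[153.3,204.6],[172.1,280.8]])],[.65,0,.26]);print("shelf",x,f)
print("home",world(x,[[-.034,.034,.012],[-.054,.054,.012]]))
print(proj("side",world(x,H[:2])))
```

```text
shelf [ 0.65147348 -0.00479002  0.24871542] [[-0.1 -0.9]
 [ 1.   0.2]
 [ 0.9  0.5]
 [-0.8 -0.2]
 [-1.   0.2]]
home [[0.61015027 0.01979437 0.012     ]
 [0.58584249 0.03425577 0.012     ]]
[[352.02422747 197.30970472]
 [285.31978636 231.29664737]]
```

```bash
python3 -m inch '{"claw":[-1,-1,-1,-1,-1],"dp":[[0.002,0.012,-0.1],[0.002,0.012,-0.3],[0.002,0.012,-0.5],[0.002,0.012,-0.65],[0.002,0.012,-0.7]],"turn":[[0,0,0],[0,0,0],[0,0,0],[0,0,0],[0,0,0]]}' 50
python3 -m inch '{"claw":[0.5,0.8,1,1,1],"dp":[[0,0,0],[0,0,0],[0,0,0],[0,0,0],[0,0,0]],"turn":[[0,0,0],[0,0,0],[0,0,0],[0,0,0],[0,0,0]]}' 50
```

```text
time: 15.55
ee_pos: [0.5249, -0.3565, 0.0561]
orientation: [-2.733, -1.541, 0.005]
contact_force: [-0.6, -0.7, -0.9]
width: 0.0927
gripper_force: 0.0
time: 16.05
ee_pos: [0.5272, -0.3589, 0.0614]
orientation: [2.733, 1.543, 0.0]
contact_force: [0.1, 1.9, 7.4]
width: 0.0677
gripper_force: 50.0
```

```bash
python3 -m inch '{"claw":[1,1],"dp":[[0,0,0],[0,0,0]],"turn":[[0,0,0],[0,0,0]]}' 50
python3 -m inch '{"claw":[1,1,1,1,1],"dp":[[0,0,0.05],[0,0,0.15],[0,0,0.3],[0,0,0.45],[0,0,0.5]],"turn":[[0,0,0],[0,0,0],[0,0,0],[0,0,0],[0,0,0]]}' 50
python3 - <<'E'
from h import *
s,M=state(); print(s["ee_pos"],M[:,2].round(3),np.arctan2(M[1,1],M[0,1]),s["width"],s["contact_force"])
E
```

```text
time: 16.25
ee_pos: [0.5272, -0.3588, 0.0613]
orientation: [2.733, 1.543, -0.0]
contact_force: [-0.5, 1.1, 7.1]
width: 0.0678
gripper_force: 50.0
time: 16.75
ee_pos: [0.5274, -0.3591, 0.1634]
orientation: [2.731, 1.542, 0.001]
contact_force: [-1.4, -0.2, -2.8]
width: 0.0679
gripper_force: 50.0
[ 0.52740851 -0.35912186  0.1633617 ] [ 0.003 -0.004 -1.   ] -0.5429645281555808 0.06793515055389669 [-1.38643156 -0.16453895 -2.78825305]
```

```bash
python3 -m inch '{"claw":[1,1,1,1,1],"dp":[[0.01,0.08,0],[0.03,0.24,0],[0.055,0.42,0],[0.08,0.6,0],[0.105,0.78,0]],"turn":[[0,0,0.05],[0,0,0.14],[0,0,0.24],[0,0,0.34],[0,0,0.44]]}' 50
python3 -m inch '{"claw":[1,1,1,1,1],"dp":[[0.025,0.18,0],[0.05,0.36,0],[0.075,0.54,0],[0.1,0.72,0],[0.12,0.88,0]],"turn":[[0,0,0.1],[0,0,0.2],[0,0,0.3],[0,0,0.4],[0,0,0.48]]}' 50
python3 -m inch '{"claw":[1,1,1,1,1],"dp":[[0.02,0.15,0],[0.036,0.27,0],[0.036,0.325,0],[0.036,0.325,0],[0.036,0.325,0]],"turn":[[0,0,0.06],[0,0,0.096],[0,0,0.096],[0,0,0.096],[0,0,0.096]]}' 50
python3 - <<'E'
from h import *
import cv2
s,M=state(); print(s["ee_pos"],M[:,2].round(3),np.arctan2(M[1,1],M[0,1]),s["width"],s["contact_force"],s["joint_positions"].round(2))
E
```

```text
time: 17.25
ee_pos: [0.5467, -0.1998, 0.1582]
orientation: [-2.424, -1.997, 0.003]
contact_force: [0.3, -1.0, -2.8]
width: 0.0676
gripper_force: 50.0
time: 17.75
ee_pos: [0.5704, -0.0238, 0.1582]
orientation: [-2.006, -2.416, 0.003]
contact_force: [0.4, -0.9, -2.7]
width: 0.0677
gripper_force: 50.0
time: 18.25
ee_pos: [0.5782, 0.0381, 0.1592]
orientation: [1.921, 2.485, -0.002]
contact_force: [0.5, 0.2, -2.6]
width: 0.0676
gripper_force: 50.0
[0.57820849 0.03808984 0.15918509] [-0.    -0.001 -1.   ] 0.2549374949065865 0.06762499973379013 [ 0.49566059  0.18014813 -2.60001809] [-0.01  0.5   1.65 -0.    0.99 -0.27]
```

```bash
python3 -m inch '{"claw":[1,1,1,1,1],"dp":[[0,0,-0.08],[0,0,-0.2],[0,0,-0.3],[0,0,-0.36],[0,0,-0.395]],"turn":[[0,0,0],[0,0,0],[0,0,0],[0,0,0],[0,0,0]]}' 50
python3 -m inch '{"claw":[1,1,1,1,1],"dp":[[0,0,-0.01],[0,0,-0.02],[0,0,-0.026],[0,0,-0.026],[0,0,-0.026]],"turn":[[0,0,0],[0,0,0],[0,0,0],[0,0,0],[0,0,0]]}' 50
```

```text
time: 18.75
ee_pos: [0.5784, 0.0377, 0.0798]
orientation: [1.922, 2.484, -0.002]
contact_force: [-1.2, 0.2, -2.8]
width: 0.0679
gripper_force: 50.0
time: 19.25
ee_pos: [0.5789, 0.0386, 0.076]
orientation: [1.92, 2.484, 0.0]
contact_force: [0.8, -0.3, -2.8]
width: 0.0679
gripper_force: 50.0
```

```bash
python3 -m inch '{"claw":[1,1,1],"dp":[[0,0,-0.007],[0,0,-0.007],[0,0,-0.007]],"turn":[[0,0,0],[0,0,0],[0,0,0]]}' 50
python3 -m inch '{"claw":[1,1,1],"dp":[[0,0,-0.007],[0,0,-0.007],[0,0,-0.007]],"turn":[[0,0,0],[0,0,0],[0,0,0]]}' 50
python3 -m inch '{"claw":[1,1,1],"dp":[[0,0,-0.005],[0,0,-0.005],[0,0,-0.005]],"turn":[[0,0,0],[0,0,0],[0,0,0]]}' 50
```

```text
time: 19.55
ee_pos: [0.5787, 0.0386, 0.0742]
orientation: [1.92, 2.485, -0.001]
contact_force: [0.4, 0.0, -3.1]
width: 0.0677
gripper_force: 50.0
time: 19.85
ee_pos: [0.5789, 0.0386, 0.0733]
orientation: [1.92, 2.485, -0.0]
contact_force: [-2.2, -0.1, 6.2]
width: 0.0679
gripper_force: 50.0
time: 20.15
ee_pos: [0.5789, 0.0386, 0.0733]
orientation: [1.92, 2.485, -0.0]
contact_force: [-8.9, 0.1, 17.1]
width: 0.0678
gripper_force: 50.0
```

```bash
python3 -m inch '{"claw":[1,1],"dp":[[0,0,0.007],[0,0,0.007]],"turn":[[0,0,0],[0,0,0]]}' 60
python3 -m inch '{"claw":[1,1,1,1,1],"dp":[[0.03,-0.018,0],[0.06,-0.036,0],[0.09,-0.054,0],[0.12,-0.072,0],[0.12,-0.072,0]],"turn":[[0,0,0],[0,0,0],[0,0,0],[0,0,0],[0,0,0]]}' 60
python3 -m inch '{"claw":[1,1],"dp":[[0.01,0.002,0],[0.01,0.002,0]],"turn":[[0,0,0],[0,0,0]]}' 60
python3 -m inch '{"claw":[1,1],"dp":[[0.01,0.002,0],[0.01,0.002,0]],"turn":[[0,0,0],[0,0,0]]}' 60
```

```text
time: 20.35
ee_pos: [0.5789, 0.0386, 0.0733]
orientation: [1.92, 2.485, -0.0]
contact_force: [-2.5, 0.1, 5.0]
width: 0.0678
gripper_force: 60.0
time: 20.85
ee_pos: [0.604, 0.0236, 0.0733]
orientation: [1.919, 2.483, 0.001]
contact_force: [2.0, -1.1, 2.1]
width: 0.0677
gripper_force: 60.0
time: 21.05
ee_pos: [0.6049, 0.0241, 0.0734]
orientation: [1.92, 2.484, -0.001]
contact_force: [-1.8, -3.8, 4.5]
width: 0.0674
gripper_force: 60.0
time: 21.25
ee_pos: [0.6066, 0.0247, 0.0734]
orientation: [1.92, 2.485, -0.002]
contact_force: [-4.5, -0.9, 7.1]
width: 0.0679
gripper_force: 60.0
```

```bash
python3 -m inch '{"claw":[1,1],"dp":[[0.006,0.0015,0],[0.006,0.0015,0]],"turn":[[0,0,0],[0,0,0]]}' 60 | grep -E 'pos|force'
python3 -m inch '{"claw":[1,1],"dp":[[0.006,0.0015,0],[0.006,0.0015,0]],"turn":[[0,0,0],[0,0,0]]}' 60| grep -E 'pos|force'
python3 -m inch '{"claw":[1,1],"dp":[[0.006,0.0015,0],[0.006,0.0015,0]],"turn":[[0,0,0],[0,0,0]]}' 60| grep -E 'pos|force'
```

```text
ee_pos: [0.6076, 0.025, 0.0734]
contact_force: [-4.7, -1.4, 7.5]
gripper_force: 60.0
ee_pos: [0.6088, 0.0254, 0.0734]
contact_force: [-5.3, -1.8, 8.2]
gripper_force: 60.0
ee_pos: [0.6098, 0.0256, 0.0734]
contact_force: [-5.5, -2.0, 8.9]
gripper_force: 60.0
```

```bash
python3 -m inch '{"claw":[1,1],"dp":[[0.006,0.0015,0.002],[0.006,0.0015,0.002]],"turn":[[0,0,0],[0,0,0]]}' 60 | grep -E 'pos|force'
python3 -m inch '{"claw":[1,1],"dp":[[0.006,0.0015,0.001],[0.006,0.0015,0.001]],"turn":[[0,0,0],[0,0,0]]}' 60| grep -E 'pos|force'
python3 -m inch '{"claw":[1,1],"dp":[[0.006,0.0015,0],[0.006,0.0015,0]],"turn":[[0,0,0],[0,0,0]]}' 60| grep -E 'pos|force'
```

```text
ee_pos: [0.6099, 0.0257, 0.0735]
contact_force: [-10.8, -4.0, 10.6]
gripper_force: 60.0
ee_pos: [0.6101, 0.0257, 0.0736]
contact_force: [-16.6, -6.4, 14.0]
gripper_force: 60.0
ee_pos: [0.6103, 0.0258, 0.0737]
contact_force: [-22.7, -8.3, 20.4]
gripper_force: 60.0
```

```bash
python3 -m inch '{"claw":[1,1],"dp":[[-0.014,-0.0035,0.001],[-0.014,-0.0035,0.001]],"turn":[[0,0,0],[0,0,0]]}' 60 | grep -E 'pos|force|ori'
python3 -m inch '{"claw":[1,1],"dp":[[0.003,-0.01,0],[0.003,-0.01,0]],"turn":[[0,0,0],[0,0,0]]}' 60| grep -E 'pos|force'
python3 -m inch '{"claw":[1,1],"dp":[[0.003,-0.01,0],[0.003,-0.01,0]],"turn":[[0,0,0],[0,0,0]]}' 60| grep -E 'pos|force'
python3 -m inch '{"claw":[1,1],"dp":[[0.002,-0.006,0],[0.002,-0.006,0]],"turn":[[0,0,0],[0,0,0]]}' 60| grep -E 'pos|force'
python3 - <<'E'
from h import *
s,M=state(); print(M[:,2].round(4),np.arctan2(M[1,1],M[0,1]),s["wrist_torque"])
E
```

```text
ee_pos: [0.6099, 0.0257, 0.0735]
orientation: [-1.92, -2.486, 0.004]
contact_force: [-6.2, -3.1, 4.1]
gripper_force: 59.9
ee_pos: [0.6102, 0.0248, 0.0736]
contact_force: [-10.2, 3.4, 7.9]
gripper_force: 59.9
ee_pos: [0.6106, 0.0231, 0.0736]
contact_force: [-11.0, 6.0, 7.8]
gripper_force: 59.9
ee_pos: [0.6109, 0.0221, 0.0736]
contact_force: [-12.0, 7.0, 9.8]
gripper_force: 59.9
[-4.e-03  4.e-04 -1.e+00] 0.25569473502988127 [1.29207898 2.05691349 0.41127385]
```

```bash
python3 -m inch '{"claw":[1,1],"dp":[[0.0012,-0.005,0],[0.0012,-0.005,0]],"turn":[[0,0,0],[0,0,0]]}' 60 | grep -E 'pos|contact'
python3 -m inch '{"claw":[1,1],"dp":[[0.0012,-0.005,0],[0.0012,-0.005,0]],"turn":[[0,0,0],[0,0,0]]}' 60| grep -E 'pos|contact'
python3 -m inch '{"claw":[1,1],"dp":[[0.0012,-0.005,0],[0.0012,-0.005,0]],"turn":[[0,0,0],[0,0,0]]}' 60| grep -E 'pos|contact'
python3 -m inch '{"claw":[1,1],"dp":[[0.0012,-0.005,0],[0.0012,-0.005,0]],"turn":[[0,0,0],[0,0,0]]}' 60| grep -E 'pos|contact'
```

```text
ee_pos: [0.611, 0.0217, 0.0736]
contact_force: [-12.4, 10.8, 9.5]
ee_pos: [0.611, 0.0216, 0.0737]
contact_force: [-13.1, 17.3, 11.3]
ee_pos: [0.6111, 0.0215, 0.0738]
contact_force: [-14.7, 23.4, 12.5]
ee_pos: [0.6111, 0.0213, 0.0738]
contact_force: [-15.7, 28.7, 15.3]
```

```bash
python3 -m inch '{"claw":[1,1],"dp":[[0.01,0.0045,0.003],[0.01,0.0045,0.003]],"turn":[[0,0,0],[0,0,0]]}' 60| grep -E 'pos|contact'
python3 - <<'E'
from h import *
s,M=state(); print(s["ee_pos"],M[:,2].round(4),np.arctan2(M[1,1],M[0,1]),s["wrist_torque"],s["contact_force"],Ro.from_euler("z",-.255).apply(s["contact_force"]))
E
```

```text
ee_pos: [0.6113, 0.0214, 0.0739]
contact_force: [-26.0, 21.4, 18.7]
[0.61131254 0.02138647 0.07389598] [-0.0105  0.0037 -0.9999] 0.2553565604186841 [3.96686889 4.17187865 0.15718416] [-25.99691571  21.39505032  18.70474322] [-19.75945792  27.26080753  18.70474322]
```

```bash
python3 -m inch '{"claw":[1,1,1],"dp":[[0,0,0],[0,0,0],[0,0,0]],"turn":[[-0.005,-0.013,0],[-0.005,-0.013,0],[-0.005,-0.013,0]]}' 60| grep -E 'pos|contact'
python3 - <<'E'
from h import *
s,M=state(); print(s["ee_pos"],M[:,2].round(4),np.arctan2(M[1,1],M[0,1]),s["wrist_torque"],s["contact_force"],Ro.from_euler("z",-.255).apply(s["contact_force"]))
E
```

```text
ee_pos: [0.6109, 0.0215, 0.0736]
contact_force: [-24.4, 22.4, 17.0]
[0.61092701 0.02146378 0.07358033] [-1.1e-03 -1.0e-04 -1.0e+00] 0.2550732192752124 [4.11310346 4.55176462 0.03587234] [-24.4328407   22.38466085  16.98948603] [-17.99633523  27.82388658  16.98948603]
```

```bash
cat > st.py <<'E'
from h import *
s,M=state(); print(s["ee_pos"].round(4),M[:2,2].round(4),round(np.arctan2(M[1,1],M[0,1]),4),s["wrist_torque"].round(2),Ro.from_euler("z",-.255).apply(s["contact_force"]).round(1))
E
python3 -m inch '{"claw":[1,1,1],"dp":[[0,0,0],[0,0,0],[0,0,0]],"turn":[[0,0,0.012],[0,0,0.012],[0,0,0.012]]}' 60| grep -E 'contact'; python3 st.py
python3 -m inch '{"claw":[1,1,1],"dp":[[0,0,0],[0,0,0],[0,0,0]],"turn":[[0,0,-0.024],[0,0,-0.024],[0,0,-0.024]]}' 60| grep -E 'contact'; python3 st.py
```

```text
contact_force: [-25.1, 22.3, 18.2]
[0.6109 0.0215 0.0736] [-0.0013  0.0009] 0.2615 [ 3.9   4.75 -1.38] [-18.6  27.9  18.2]
contact_force: [-23.9, 21.1, 16.8]
[0.611  0.0213 0.0735] [-0.0012 -0.001 ] 0.2473 [3.65 4.45 0.78] [-17.8  26.4  16.8]
```

```bash
python3 -m inch '{"claw":[1,1,1,1],"dp":[[0.002,0,0],[0.002,0,0],[0.002,0,0],[0.002,0,0]],"turn":[[0,-0.001,0.011],[0,-0.001,0.011],[0,-0.001,0.011],[0,-0.001,0.011]]}' 60| grep -E 'contact|time'; python3 st.py
python3 - <<'E'
from h import *
import cv2
a=cams.get_image("side")[130:290,230:400];b=cams.get_image("top")[120:280,270:440]
cv2.imwrite("pics/l.png",cv2.resize(np.hstack([a,b]),None,fx=2.35,fy=2.35,interpolation=2))
E
```

```text
time: 25.55
contact_force: [-27.5, 21.1, 18.4]
[0.611  0.0212 0.0736] [-0.0014  0.    ] 0.2526 [ 3.47  4.98 -0.86] [-21.3  27.3  18.4]
```

View pics/l.png

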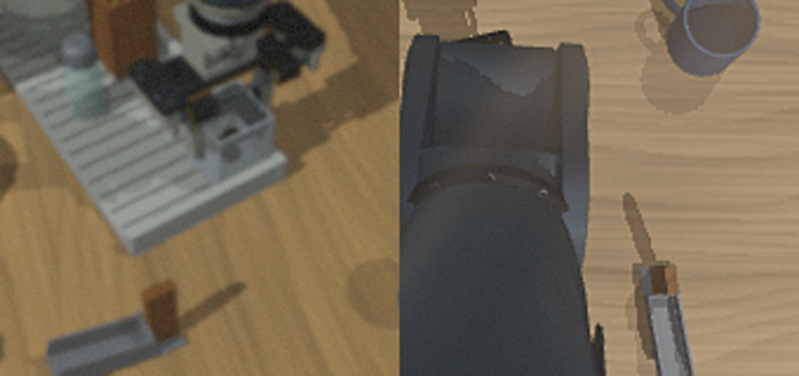

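```bash
python3 -m inch '{"claw":[1,1,1],"dp":[[0.004,0,0.004],[0.004,0,0.004],[0.004,0,0.004]],"turn":[[0,0,-0.001],[0,0,-0.001],[0,0,-0.001]]}' 60| grep -E 'contact|time'; python3 st.py
python3 -m inch '{"claw":[1,1,1],"dp":[[0.003,-0.001,0.001],[0.003,-0.001,0.001],[0.003,-0.001,0.001]],"turn":[[0,-0.002,0],[0,-0.002,0],[0,-0.002,0]]}' 60| grep -E 'contact|time'; python3 st.py
```

```text
time: 25.95
contact_force: [-28.7, 19.9, 14.3]
[0.6111 0.0212 0.0736] [-0.0031  0.    ] 0.2521 [ 3.61  4.95 -0.63] [-22.7  26.5  14.3]
time: 26.25
contact_force: [-31.2, 21.6, 15.3]
[0.6111 0.0211 0.0736] [-0.0031  0.0002] 0.2521 [ 3.72  5.36 -0.68] [-24.7  28.8  15.3]
```

```bash
python3 -m inch '{"claw":[1,1,1,1,1],"dp":[[0,0,0],[0,0,0],[0,0,0],[0,0,0],[0,0,0]],"turn":[[0,-0.004,0],[0,-0.004,0],[0,-0.004,0],[0,-0.004,0],[0,-0.004,0]]}' 60| grep -E 'contact|time'; python3 st.py
python3 -c "from station import order; print(order.sign_off())"
```

```text
time: 26.75
contact_force: [-29.9, 21.8, 15.4]
[0.611  0.0212 0.0736] [-0.0006  0.0002] 0.2522 [ 3.5   5.91 -0.62] [-23.4  28.7  15.4]
the job is handed in; nothing more can be done
None
```

I handed the job in at 26.75 s: all three nutmegs are in the jar, the empty scoop stands upright on the ledge, and the arm still holds the jar flat in the shelf corner, pressing it against the back rim with about 23 N and the end rim with about 29 N.

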